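# Take the bayonet lid off a small pressure cooker

### The arm

A 7-joint arm with a two-finger parallel gripper is mounted at the origin on a cart in front of the work surface, level with it; the furniture and walls round the work are solid. World frame = base frame: x ahead of the robot, y to its left, z up, the work surface at z = 0. Lengths are in m, angles in rad, forces in N, time in s.
With the tool pointing down it reaches from about 0.425 to 0.875 m from the base axis. Payload 4.7 kg.
Tool frame: the origin (TCP) lies on the centre line of the jaws, within the pads' length; the fingertips stand 14 mm ahead of it and the grasp point (between the pads) lies 5 mm behind it; z points along the fingers, x is the direction in which the jaws open and shut, and the axes are right-handed (so a half turn about z gives the same grasp; the last joint's range is limited). The gripper opens to 87 mm and grips with 3 to 60 N. Pads are 19 mm wide; open, the fingers measure 117 mm over their backs; the gripper's body (75 mm by 190 mm) begins 51 mm behind the grasp point.
Start: joints at [-1.131, 0.321, -0.07, 1.45, 0.023, 1.371, -0.057], TCP at [0.269, 0.592, 0.237] pointing down, gripper open.
Joint ranges: [-2.86, 2.86], [-0.3, 2.09], [-1.38, 1.24], [0.06, 2.45], [-1.56, 4.7], [0.09, 2.05], [-2.69, 2.69]. Speed limits (rad/s): [2.57, 2.57, 3.14, 3.14, 3.14, 3.14, 3.14].

### API

Orientations are given as a rotation vector (axis times angle).
In Python, from bench import ctrl gives the robot as it stands.
- The arm moves only by the tool drive_tool, never from a script. Its argument "rows" is a list that holds one entry, the list of rows, each a list of 5 numbers: the shift along the tool's x, y, z scaled (see below), then the turn about the tool's z scaled (see below), then the closure in counts, from 0 (fully open) to 255 (shut). In form: [[[dx, dy, dz, spin, jaw], ...]]. A call has 1 to 20 rows; each row is the pose to reach, as a shift and turn from the pose commanded when the call began, along the tool's axes at that moment, turning the shorter way round; what a row does not reach only later rows make up. The controller multiplies each number of a shift by 300 mm and each number of a turn by pi rad. A row lasts 1/8 s, in which the tool goes at most 62.5 mm and 10.7 degrees, less where a joint would pass 70% of its speed; a pose out of reach is approached as far as the arm can. A call with a number of a shift or a turn outside -1 to 1 is refused whole. A call with a gripper value outside its range is refused whole. The fingers move at their own pace and stop on an object; "grip_force" is the grip in N (left out, the last holds). Time passes only in rows, so rows that repeat a pose let the fingers close. It gives the time, the measured TCP pose, the force and the opening at its end, in the units of the state.
- ctrl.get_state(): the state, without advancing time (a new reading comes with each control period).
- ctrl.get_image(name): name is "scene" or "top"; returns a dict with "img" (420x560x3 uint8, blue, green, red), "camera_matrix" (3x3 intrinsics, pixels), "k1" (the pictures are not rectified: a ray, as slopes to the right and down, at radius r is drawn at 1 + k1 r^2 times it, then the intrinsics apply), "R" (3x3) and "t" (3): a world point X has camera coordinates R X + t. Camera axes: x right, y down, z forward; pixel columns grow to the right and rows downward; lengths in m; the calibration is good to about 2 mm. A picture is of the moment at which its call begins. There is no depth.
- ctrl.close_job(): hands the job in, once; it reports no verdict.
The state is a dict: "time": time; "joint_positions": joint angles; "qd": joint speeds; "joint_torque": joint torques, N m; "position": TCP position; "tool_rot": TCP orientation; "ft_force": force on the tool from outside, world axes, zero at the start; "torque": the same for the moment, N m; "grip_width": opening from 0.0 (shut) to 1.0 (fully open).
Only numpy, scipy, OpenCV 4.12 (cv2) and the standard library are available. Lean on these libraries where they do the work, as an engineer would, in place of code of your own. Each camera call takes 0.05 s, during which the arm holds its last target.

### The job

The pressure in the small electric pressure cooker is down and it is to be emptied. Turn its lid anticlockwise (seen from above), past the click of its catches, until the lid's pointer comes to the open mark at the front; then lift it straight off without forcing it, and set it down gently, right way up, in the middle of the round cork trivet. Leave the mug, the spoon and the tin where they are.

Things in the scene. Friction and masses are not known exactly. Their poses are not given: they have to be found in the camera images.
- cooker: Small electric pressure cooker, fixed: round steel body 196 mm across (224 over its side handles), black collar with its flat rim 150 mm up, black panel with dial in front. Origin: centre of its underside; z up; front (panel, open mark) at its own -x. Four tabs in the collar hold the lid down except near the open angle.
- lid: The cooker's loose lid, 180 mm across, about 0.35 kg. Skirt below: 140 mm across, 14 deep, four lugs 158 across. Origin: centre of the skirt's underside, 136 mm above the cooker's when seated; the lid stands on it when set down. Free to lift when its yaw is within 0.12 rad of the cooker's; starts locked 0.83 rad clockwise; sprung balls resist 0.1 to 0.5 rad on; hard stop at +0.12.
- lid_grip (a point): Centre of the lid's black bridge grip, 58 mm above the lid's origin. Grip: 60 mm long along the lid's own y with flat upright ends, 24 mm wide along x; its top is 74 mm and the lid's surface beside it 33 mm above the lid's origin. Taken over its two ends it can be turned firmly.
- lid_pointer (a point): White pointer line at the lid's edge, on its own -x side, 84 mm from its middle.
- open_mark (a point): Small white ring printed on the top of the cooker's collar at its front, 94 mm from its middle: the open mark. A solid white dot, 49 degrees clockwise of it, marks locked.
- trivet: Round cork trivet, 170 mm across and 10 mm thick, fixed to the worktop. Origin: centre of its underside on the worktop; z up.
- mug_2: White dotted mug, 82 mm across, 91 mm tall, loose; a bystander. Origin: centre of its underside.
- teaspoon_1: Steel teaspoon, 130 mm long along its x, lying loose on the worktop; a bystander.
- tin_1: Short food tin, 76 mm across, 58 mm tall, loose; a bystander. Origin: centre of its underside.

How it is judged:
On the way, in this order (a step that is already met when the one before it is completed fails the run):
1. The lid, still seated in the cooker, is turned to the open mark (its yaw within 0.15 rad of the cooker's) (angle between the x axis of lid and the x axis of cooker, either way round below 0.15 rad and z of lid in the frame of cooker below 0.142 m and horizontal distance between lid and cooker below 0.01 m), for 0.1 s.
2. The lid is lifted straight and level out of the cooker, its underside at least 20 mm above the rim and its middle still within 30 mm of the cooker's (z of lid in the frame of cooker above 0.17 m and horizontal distance between lid and cooker below 0.03 m and angle between lid's own z axis and vertical below 0.25 rad), for 0.04 s.
At the end, for the whole second after the job is handed in: The lid stands right way up, flat (within 0.06 rad) and at rest on the cork trivet, its middle within 25 mm of the trivet's middle (horizontal distance between lid and trivet below 0.025 m and z of lid in the frame of trivet between 0.006 and 0.014 m and angle between lid's own z axis and vertical below 0.06 rad and linear speed of lid below 0.02 m/s); the robot touches nothing.
It fails at once if The lid is forced: it presses on the cooker with more than 80 N (contact force between lid and cooker above 80 N).
It fails at once if The lid is tipped by more than 0.5 rad (angle between lid's own z axis and vertical above 0.5 rad).
It fails at once if The lid is let fall: it moves faster than 0.5 m/s with no finger on it (contact force between the fingers and lid below 0.05 N and linear speed of lid above 0.5 m/s).
It fails at once if The lid is banged or pressed down on the trivet with more than 60 N (contact force between lid and trivet above 60 N).
It fails at once if The mug, the spoon or the tin is moved by more than 30 mm (distance of any of mug_2, teaspoon_1, tin_1 from where it was at the start of the episode above 0.03 m).
It also fails if it takes over 45 s, if anything falls off the work surface, if the arm or the gripper's body presses on something with over 40 N, if the wrist force passes 120 N, or if a joint passes its speed limit or range.

## Working session

There is one attempt and no reset: what is moved stays moved. The work goes in short steps, Python scripts to look and compute and a tool call to move; the robot and the scene stay as the last step left them, time stands still between calls to the robot, and variables do not carry over. Pictures are saved under pics/ and viewed, and the job is handed in when it is done.

Besides the shell and the picture viewer there is one more tool, called after ">>>" as name(argument=value, ...), one argument or row to a line, values as JSON. drive_tool: Moves the arm, as the interface text tells. Its arguments: {"type":"object","properties":{"rows":{"type":"array"},"grip_force":{"type":"number"}},"required":["rows"]}

```bash
mkdir -p pics
cat > h.py <<'E'
import numpy as np, cv2
from bench import ctrl
def snap(n,f):
    d=ctrl.get_image(n); cv2.imwrite(f,d["img"]); np.savez(f[:-4]+".npz",**{k:np.array(d[k]) for k in("camera_matrix","k1","R","t")}); return d
def load(f): return dict(np.load(f[:-4]+".npz"))
def pix2w(d,u,v,z):
    K=d["camera_matrix"]; D=np.array([float(d["k1"]),0,0,0])
    s=cv2.undistortPoints(np.array([[[u,v]]],float),K,D)[0,0]
    R=d["R"];t=d["t"]; c=-R.T@t; r=R.T@np.array([s[0],s[1],1]); return c+r*(z-c[2])/r[2]
def w2pix(d,X):
    D=np.array([float(d["k1"]),0,0,0])
    return cv2.projectPoints(np.array(X,float).reshape(-1,1,3),cv2.Rodrigues(d["R"])[0],d["t"],d["camera_matrix"],D)[0].reshape(-1,2)
E
python3 - <<'E'
from h import *
for n in("scene","top"):
    d=snap(n,f"pics/{n}0.png"); print(n,-d["R"].T@d["t"],d["k1"])
print(ctrl.get_state())
E
```

```text
scene [-0.39612611 -0.56801992  0.79952991] 0.028892780332520237
top [ 0.42665417 -0.05684748  0.99247482] -0.0415661111102269
{'time': 0.1, 'joint_positions': array([-1.13092113,  0.32176067, -0.07007161,  1.4515634 ,  0.02259055,
        1.37078419, -0.05688436]), 'qd': array([-5.61256980e-04, -1.31447164e-03, -9.56105931e-05, -1.32357261e-04,
       -7.93439684e-04, -1.91514570e-03, -8.28636332e-04]), 'joint_torque': array([ 3.39234011e-04, -4.92573774e+01, -4.05430589e-01, -3.13396060e+01,
       -6.41574268e-02,  3.95686948e-02,  5.07098014e-05]), 'position': array([0.26832001, 0.59151627, 0.23555787]), 'tool_rot': array([ 2.63977144e+00,  1.70143058e+00, -2.20464848e-03]), 'ft_force': array([ 1.15132273,  0.36133174, -0.05530483]), 'torque': array([ 0.03851744, -0.02244499, -0.02942532]), 'grip_width': 1.0001120382860276}
```

View pics/scene0.png

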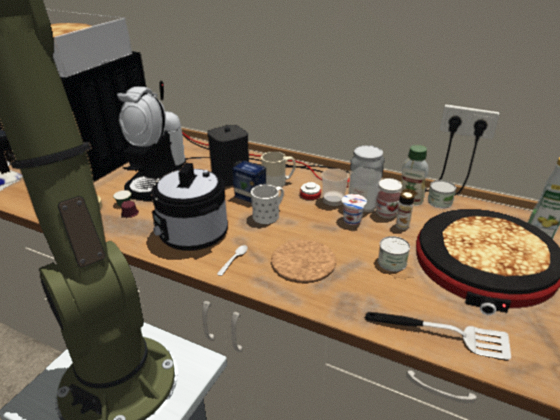

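View pics/top0.png

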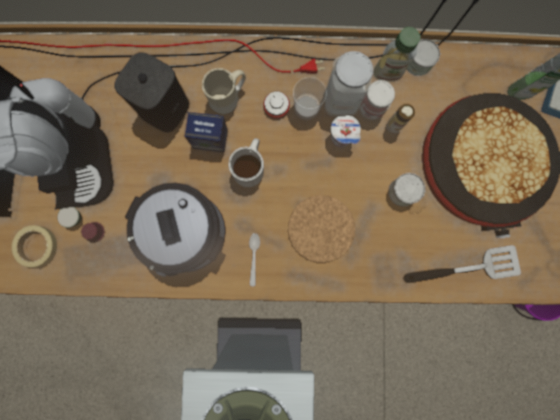

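Run:
```python
from h import *
a=cv2.imread("pics/top0.png"); cv2.imwrite("pics/topc.png",cv2.resize(a[175:285,115:235],None,fx=5,fy=5,interpolation=cv2.INTER_CUBIC))
cv2.imwrite("pics/topt.png",cv2.resize(a[185:275,275:365],None,fx=6,fy=6,interpolation=cv2.INTER_CUBIC))
a=cv2.imread("pics/scene0.png"); cv2.imwrite("pics/scc.png",cv2.resize(a[155:255,140:240],None,fx=6,fy=6,interpolation=cv2.INTER_CUBIC))
d=load("pics/top0.png"); 
for p,z in(((176,229),.15),((169,227),.21),((321,229),.01)): print(p,pix2w(d,*p,z))
```

```text
(176, 229) [0.48600567 0.15421505 0.15      ]
(169, 227) [0.48548355 0.15339004 0.21      ]
(321, 229) [ 0.50312668 -0.17376378  0.01      ]
```

View pics/topc.png

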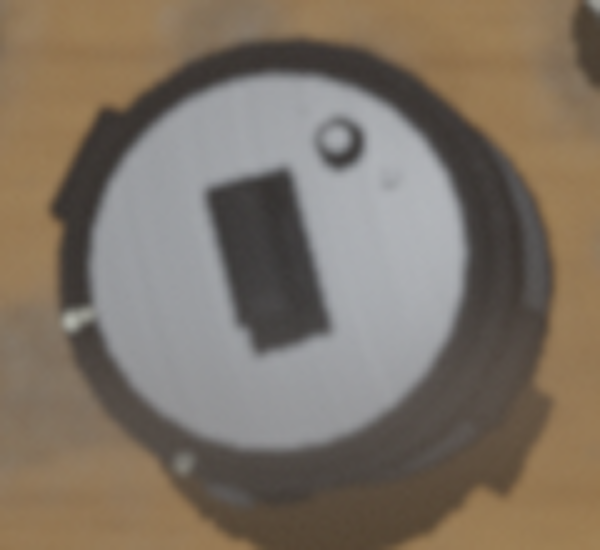

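View pics/scc.png

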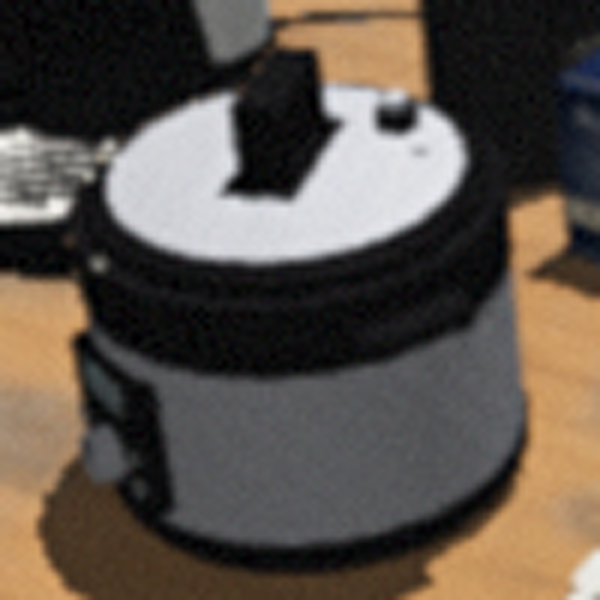

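View pics/topt.png

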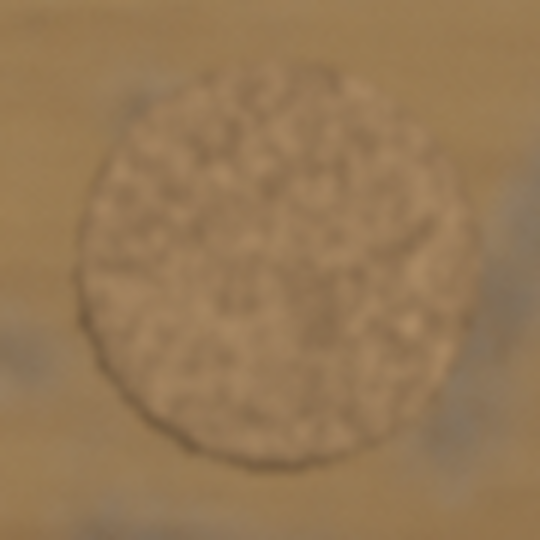

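Run:
```python
from h import *
d=load("pics/top0.png")
f=lambda x,y:(115+(x+.5)/5-.5,175+(y+.5)/5-.5)
P=lambda x,y,z:pix2w(d,*f(x,y),z)
r=P(183,463,.15);q=P(70,321,.15);print("ring",r,"dot",q,np.linalg.norm(r-q),2*.094*np.sin(np.radians(24.5)))
print("ptr",P(90,315,.165))
m=(r+q)/2;u=(q-r)[:2]/np.linalg.norm(q-r)  # from ring to dot
n=np.array([u[1],-u[0]]); 
for s in(1,-1): print("c",m[:2]+s*n*.094*np.cos(np.radians(24.5)))
pts=[P(x,y,.168) for x,y in((90,262),(468,250),(270,72),(280,452),(150,130),(410,130),(145,395),(415,390))]
A=np.array(pts)[:,:2]; 
s=np.linalg.lstsq(np.c_[2*A,np.ones(len(A))],(A**2).sum(1),rcond=None)[0];print("lid circ",s[:2],np.sqrt(s[2]+s[0]**2+s[1]**2))
for c in((207,190),(290,168),(330,330),(240,325),(255,355)): print("grip",P(*c,.21)[:2],P(*c,.17)[:2])
g=lambda x,y:pix2w(d,275+(x+.5)/6-.5,185+(y+.5)/6-.5,.01)
A=np.array([g(*p) for p in((80,265),(478,270),(285,62),(275,465),(140,125),(420,125),(135,400),(410,410))])[:,:2]
s=np.linalg.lstsq(np.c_[2*A,np.ones(len(A))],(A**2).sum(1),rcond=None)[0];print("trivet",s[:2],np.sqrt(s[2]+s[0]**2+s[1]**2))
st=ctrl.get_state();R=cv2.Rodrigues(st["tool_rot"])[0];print(st["position"],R.round(3))
```

```text
ring [0.40360819 0.20320139 0.15      ] dot [0.46282383 0.25527812 0.15      ] 0.0788573181654411 0.07796232961937294
ptr [0.46488764 0.24138303 0.165     ]
c [0.48970351 0.16500869]
c [0.3767285  0.29347083]
lid circ [0.48926895 0.16197085] 0.07937736628515071
grip [0.51386004 0.18105403] [0.51831799 0.19321552]
grip [0.52341704 0.14810281] [0.52836354 0.15857984]
grip [0.45889469 0.12889344] [0.46054282 0.13838849]
grip [0.46012093 0.16488363] [0.46183175 0.17621849]
grip [0.44836111 0.15828417] [0.44947077 0.16928166]
trivet [ 0.50515233 -0.17410903] 0.08326447187902238
[0.26832001 0.59151627 0.23555787] [[ 0.413  0.911 -0.001]
 [ 0.911 -0.413 -0.002]
 [-0.002  0.    -1.   ]]
```

```bash
cat >> h.py <<'E'
def rel(cmd,ang,tgt,ang2):
    """cmd xyz & tool-x angle commanded; prints scaled row numbers"""
    c,s=np.cos(ang),np.sin(ang); d=np.array(tgt)-np.array(cmd)
    print("row",np.round(np.array([c*d[0]+s*d[1], s*d[0]-c*d[1], -d[2]])/.3,4), "spin",round((ang-ang2)/np.pi,4))
E
python3 - <<'E'
from h import *
a=np.arctan2(.911,.413);print(a)
rel((.269,.592,.237),a,(.38,.377,.32),a); rel((.269,.592,.237),a,(.38,.377,.32),.726)
E
```

```text
1.1451617176707283
row [-0.5     0.6329 -0.2767] spin 0.0
row [-0.5     0.6329 -0.2767] spin 0.1334
```

>>> drive_tool(
  rows=[
    [[0, 0, -0.15, 0, 0], [0, 0, -0.28, 0, 0], [-0.15, 0.18, -0.28, 0.04, 0], [-0.28, 0.36, -0.28, 0.08, 0], [-0.4, 0.5, -0.28, 0.11, 0], [-0.5, 0.63, -0.28, 0.13, 0], [-0.5, 0.63, -0.28, 0.13, 0]],
  ],
)

```text
time: 0.98
position: [0.382, 0.3724, 0.3209]
tool_rot: [2.935, 1.117, 0.002]
ft_force: [-0.8, 0.8, 0.1]
grip_width: 0.999
```

Run:
```python
from h import *
s=ctrl.get_state();R=cv2.Rodrigues(s["tool_rot"])[0];print(s["position"],np.arctan2(R[1,0],R[0,0]),s["joint_positions"].round(2),np.abs(s["qd"]).max())
rel((.3792,.3773,.321),.7368,(.4895,.1625,.26),.306)
```

```text
[0.38201881 0.3723557  0.32089061] 0.7271355701411114 [-0.92  0.04  0.1   1.61 -0.    1.49 -0.09] 0.08225558172370884
row [-0.2088  0.7773  0.2033] spin 0.1371
```

>>> drive_tool(
  rows=[
    [[-0.05, 0.19, 0, 0.04, 0], [-0.1, 0.38, 0, 0.07, 0], [-0.15, 0.57, 0, 0.1, 0], [-0.21, 0.777, 0, 0.137, 0], [-0.21, 0.777, 0.1, 0.137, 0], [-0.21, 0.777, 0.2, 0.137, 0], [-0.21, 0.777, 0.2, 0.137, 0], [-0.21, 0.777, 0.2, 0.137, 0]],
  ],
)

```text
time: 1.98
position: [0.4889, 0.1632, 0.2615]
tool_rot: [-3.104, -0.481, -0.002]
ft_force: [0.6, 0.1, 0.2]
grip_width: 1.002
```

Run:
```python
from h import *
a=snap("top","pics/t1.png")["img"];b=snap("scene","pics/s1.png")["img"]
o=np.hstack([cv2.resize(a[160:290,100:230],(400,400),interpolation=2),cv2.resize(b[130:260,130:260],(400,400),interpolation=2)]);cv2.imwrite("pics/o1.png",o)
s=ctrl.get_state();R=cv2.Rodrigues(s["tool_rot"])[0];print(s["position"],np.arctan2(R[1,0],R[0,0]),s["joint_positions"].round(2),np.abs(s["qd"]).max(),s["ft_force"])
```

```text
[0.48926557 0.16311226 0.26204397] 0.30715793765693933 [-0.69  0.01  0.32  1.75 -0.    1.37 -0.06] 0.0042736942238460595 [0.32056942 0.10249475 1.52420544]
```

View pics/o1.png

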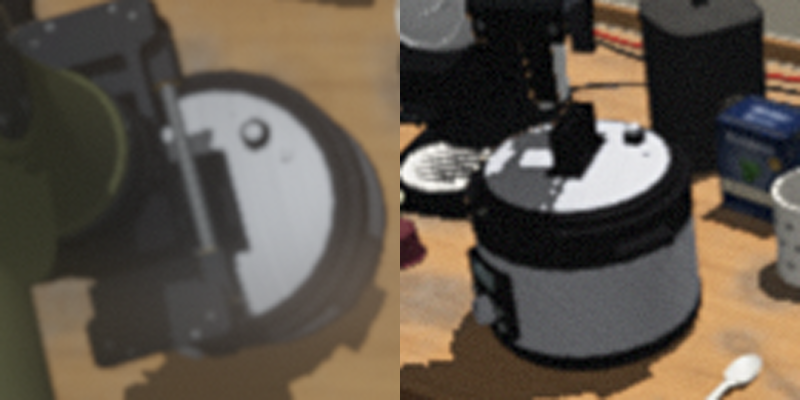

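The tool is over the grip with the jaws along the grip's long axis (top crop, around (195,170)); the lid has not moved. Now I'll descend.

>>> drive_tool(
  rows=[
    [[0, 0, 0.05, 0, 0], [0, 0, 0.1, 0, 0], [0, 0, 0.15, 0, 0], [0, 0, 0.2, 0, 0], [0, 0, 0.24, 0, 0], [0, 0, 0.24, 0, 0], [0, 0, 0.24, 0, 0]],
  ],
  grip_force=15,
)

```text
time: 2.95
position: [0.4889, 0.1624, 0.189]
tool_rot: [-3.105, -0.479, -0.001]
ft_force: [0.6, 1.0, -0.7]
grip_width: 1.001
```

Run:
```python
from h import *
a=snap("top","pics/t2.png")["img"];b=snap("scene","pics/s2.png")["img"]
o=np.hstack([cv2.resize(a[160:290,100:230],(400,400),interpolation=2),cv2.resize(b[130:260,130:260],(400,400),interpolation=2)]);cv2.imwrite("pics/o2.png",o)
s=ctrl.get_state();R=cv2.Rodrigues(s["tool_rot"])[0];print(s["position"],np.arctan2(R[1,0],R[0,0]),s["ft_force"],s["torque"])
```

```text
[0.48905638 0.16249096 0.18924787] 0.3062591188462252 [-0.46800438  0.43447383  0.32817024] [-0.08383801  0.06587703  0.03493471]
```

View pics/o2.png

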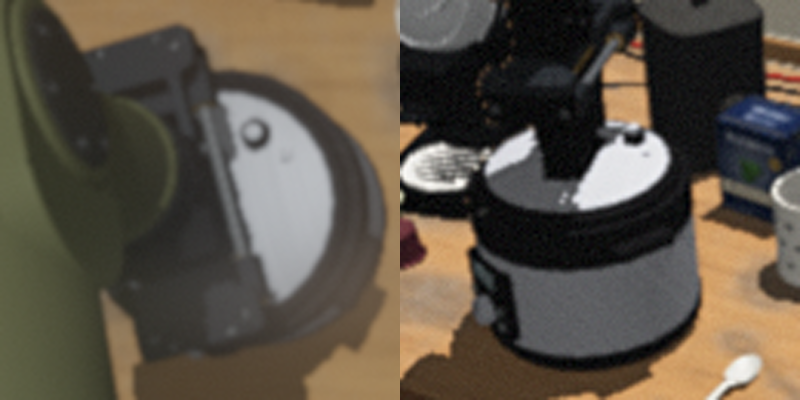

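The fingers straddle the grip with no contact force. I'll close gently and check the width, expecting about 0.69.

>>> drive_tool(
  rows=[
    [[0, 0, 0, 0, 100], [0, 0, 0, 0, 180], [0, 0, 0, 0, 255], [0, 0, 0, 0, 255], [0, 0, 0, 0, 255], [0, 0, 0, 0, 255]],
  ],
  grip_force=15,
)

```text
time: 3.8
position: [0.4888, 0.1624, 0.1887]
tool_rot: [-3.105, -0.479, -0.001]
ft_force: [1.2, 0.5, 0.4]
grip_width: 0.686
```

>>> drive_tool(
  rows=[
    [[0, 0, 0, 0, 255], [0, 0, 0, 0, 255], [0, 0, 0, -0.02, 255], [0, 0, 0, -0.04, 255], [0, 0, 0, -0.06, 255], [0, 0, 0, -0.08, 255], [0, 0, 0, -0.1, 255], [0, 0, 0, -0.1, 255]],
  ],
  grip_force=45,
)

```text
time: 4.8
position: [0.4886, 0.1623, 0.1887]
tool_rot: [-2.992, -0.958, -0.0]
ft_force: [0.7, 0.2, 1.2]
grip_width: 0.685
```

```bash
cat > st.py <<'E'
from h import *
s=ctrl.get_state();R=cv2.Rodrigues(s["tool_rot"])[0];print(s["position"],np.arctan2(R[1,0],R[0,0]),s["ft_force"],s["torque"],s["grip_width"],s["joint_positions"].round(2),"tilt",R[:,2].round(4))
E
python3 st.py
```

```text
[0.4885503  0.16231421 0.18865947] 0.6200640687155079 [0.65769045 0.24467264 1.23676219] [ 0.11480346 -0.26203414  0.15347096] 0.6848225168810437 [-0.68  0.06  0.32  1.86 -0.02  1.23  0.27] tilt [ 0.e+00  1.e-04 -1.e+00]
```

>>> drive_tool(
  rows=[
    [[0, 0, 0, -0.02, 255], [0, 0, 0, -0.04, 255], [0, 0, 0, -0.06, 255], [0, 0, 0, -0.08, 255], [0, 0, 0, -0.1, 255], [0, 0, 0, -0.12, 255], [0, 0, 0, -0.14, 255], [0, 0, 0, -0.16, 255], [0, 0, 0, -0.16, 255]],
  ],
)

```text
time: 5.92
position: [0.4885, 0.1623, 0.1887]
tool_rot: [-2.66, -1.671, 0.0]
ft_force: [0.9, -0.7, 1.7]
grip_width: 0.685
```

```bash
python3 st.py;python3 - <<'E'
from h import *
a=snap("top","pics/t3.png")["img"];b=snap("scene","pics/s3.png")["img"]
o=np.hstack([cv2.resize(a[160:290,100:230],(400,400),interpolation=2),cv2.resize(b[130:260,130:260],(400,400),interpolation=2)]);cv2.imwrite("pics/o3.png",o)
E
```

```text
[0.4885321  0.16233637 0.1886835 ] 1.1217335975752056 [ 0.89593803 -0.69269039  1.67622339] [ 0.10959118 -0.10095557  0.13718155] 0.6846177288760692 [-0.66  0.06  0.3   1.86 -0.02  1.23  0.77] tilt [-1.e-04  1.e-04 -1.e+00]
```

View pics/o3.png

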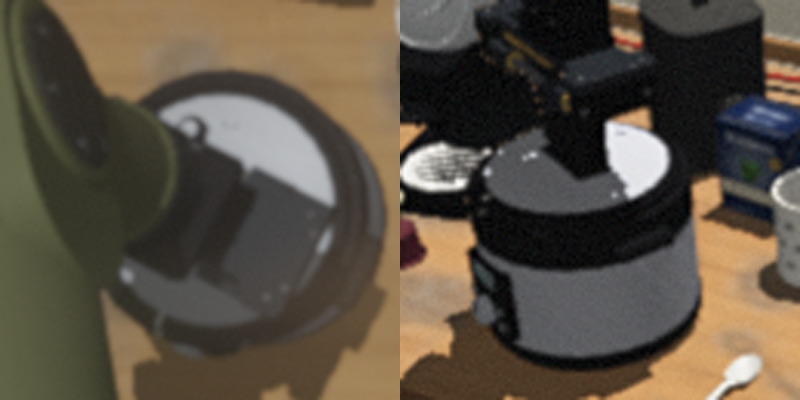

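Run:
```python
from h import *
a=cv2.imread("pics/t3.png");b=cv2.imread("pics/s3.png")
cv2.imwrite("pics/o4.png",np.hstack([cv2.resize(a[235:285,130:180],(400,400),interpolation=2),cv2.resize(b[175:215,145:185],(400,400),interpolation=2)]))
```

```text
(no output)
```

View pics/o4.png

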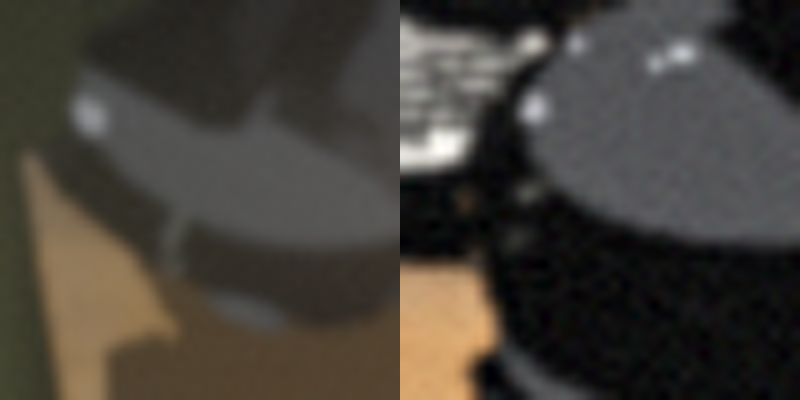

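Run:
```python
from h import *
d=load("pics/t3.png");c=np.array([.4887,.1625])
for p,z in(((153.1,261.9),.165),((151.2,267.7),.15)):
    w=pix2w(d,*p,z)[:2]-c; print(np.linalg.norm(w),np.arctan2(-w[1],-w[0]))
```

```text
0.08053852788709596 -0.4177157610112475
0.0952517927416201 -0.4408495868406938
```

The pointer (crop ≈(185,215)) meets the ring (≈(170,265)), and their yaws agree to about 0.02 rad. I'll lift slowly and watch the force.

>>> drive_tool(
  rows=[
    [[0, 0, -0.01, 0, 255], [0, 0, -0.02, 0, 255], [0, 0, -0.03, 0, 255], [0, 0, -0.04, 0, 255], [0, 0, -0.05, 0, 255], [0, 0, -0.05, 0, 255]],
  ],
)

```text
time: 6.78
position: [0.4886, 0.1623, 0.2038]
tool_rot: [-2.659, -1.673, -0.0]
ft_force: [0.3, -0.5, -2.8]
grip_width: 0.685
```

```bash
python3 st.py
```

```text
[0.48864944 0.16232136 0.20384679] 1.122987742324618 [ 0.25824672 -0.48152351 -2.84231683] [-0.02175196 -0.00749471  0.00686056] 0.6848730131925299 [-0.66  0.05  0.3   1.84 -0.02  1.26  0.77] tilt [ 2.e-04  2.e-04 -1.e+00]
```

>>> drive_tool(
  rows=[
    [[0, 0, -0.03, 0, 255], [0, 0, -0.07, 0, 255], [0, 0, -0.12, 0, 255], [0, 0, -0.17, 0, 255], [0, 0, -0.22, 0, 255], [0, 0, -0.26, 0, 255], [0, 0, -0.28, 0, 255], [0, 0, -0.28, 0, 255]],
  ],
)

```text
time: 7.78
position: [0.4887, 0.1624, 0.2879]
tool_rot: [-2.659, -1.673, -0.001]
ft_force: [-0.3, -0.2, -2.9]
grip_width: 0.689
```

```bash
python3 st.py
python3 - <<'E'
from h import *
rel((.4892,.1623,.288),1.1232,(.497,-.006,.288),1.1232)
rel((.4892,.1623,.288),1.1232,(.505,-.174,.288),1.1232)
E
```

```text
[0.48871213 0.16236726 0.2878637 ] 1.1230414545546543 [-0.3152245  -0.15959777 -2.86035768] [-0.05184081  0.03825028  0.01254209] 0.6887407027557927 [-0.67  0.    0.3   1.71 -0.    1.42  0.75] tilt [ 5.e-04  3.e-04 -1.e+00]
row [-0.4945  0.2662 -0.    ] spin 0.0
row [-0.9878  0.5326 -0.    ] spin 0.0
```

>>> drive_tool(
  rows=[
    [[-0.04, 0.02, 0, 0, 255], [-0.11, 0.06, 0, 0, 255], [-0.2, 0.11, 0, 0, 255], [-0.3, 0.16, 0, 0, 255], [-0.4, 0.215, 0, 0, 255], [-0.5, 0.27, 0, 0, 255], [-0.6, 0.323, 0, 0, 255], [-0.7, 0.377, 0, 0, 255], [-0.8, 0.431, 0, 0, 255], [-0.88, 0.474, 0, 0, 255], [-0.94, 0.507, 0, 0, 255], [-0.975, 0.525, 0, 0, 255], [-0.988, 0.533, 0, 0, 255], [-0.988, 0.533, 0, 0, 255], [-0.988, 0.533, 0, 0, 255]],
  ],
)

```text
time: 9.65
position: [0.5046, -0.1731, 0.2875]
tool_rot: [-2.657, -1.675, -0.0]
ft_force: [-0.1, 1.2, -3.7]
grip_width: 0.684
```

```bash
python3 st.py;python3 - <<'E'
from h import *
a=snap("top","pics/t5.png")["img"];b=snap("scene","pics/s5.png")["img"]
cv2.imwrite("pics/o5.png",np.hstack([cv2.resize(a[120:320,220:420],(400,400)),cv2.resize(b[120:320,180:380],(400,400))]))
E
```

```text
[ 0.50456122 -0.17305622  0.28746946] 1.1246028209354677 [-0.14265383  1.15066137 -3.67635377] [0.00985098 0.04195923 0.01113822] 0.6840962146454043 [-0.34  0.04  0.65  1.68 -0.03  1.42  1.44] tilt [-1.e-04  5.e-04 -1.e+00]
```

View pics/o5.png

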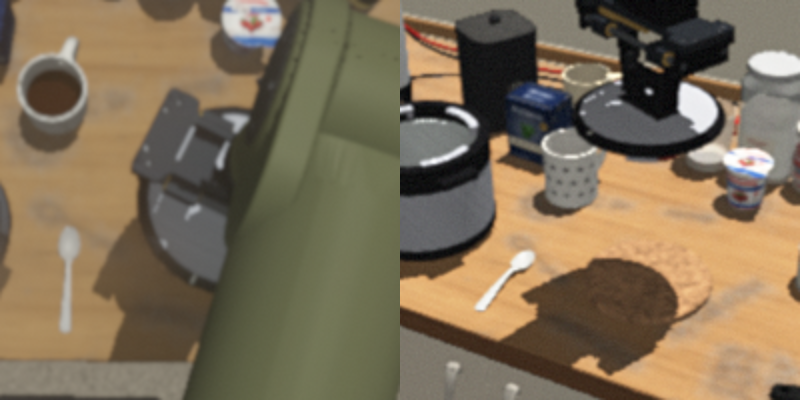

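The lid hangs level over the trivet, and the mug and spoon are untouched. I'll descend to about 15 mm above the cork.

>>> drive_tool(
  rows=[
    [[0, 0, 0.04, 0, 255], [0, 0, 0.1, 0, 255], [0, 0, 0.18, 0, 255], [0, 0, 0.27, 0, 255], [0, 0, 0.36, 0, 255], [0, 0, 0.45, 0, 255], [0, 0, 0.53, 0, 255], [0, 0, 0.6, 0, 255], [0, 0, 0.65, 0, 255], [0, 0, 0.68, 0, 255], [0, 0, 0.7, 0, 255], [0, 0, 0.7, 0, 255], [0, 0, 0.7, 0, 255]],
  ],
)

```text
time: 11.38
position: [0.5049, -0.1742, 0.0781]
tool_rot: [2.659, 1.672, 0.002]
ft_force: [-0.0, 0.7, -3.3]
grip_width: 0.68
```

```bash
python3 st.py;python3 - <<'E'
from h import *
a=snap("top","pics/t6.png")["img"];b=snap("scene","pics/s6.png")["img"]
cv2.imwrite("pics/o6.png",np.hstack([cv2.resize(a[120:320,220:420],(400,400)),cv2.resize(b[190:310,240:360],(400,400))]))
E
```

```text
[ 0.50491158 -0.17424452  0.07813986] 1.1230046186464238 [-0.01491902  0.7019979  -3.3203411 ] [ 0.00545558 -0.00180756 -0.01232294] 0.6797332257186259 [-0.29  0.24  0.64  1.94 -0.17  1.01  1.55] tilt [ 1.2e-03 -1.0e-04 -1.0e+00]
```

View pics/o6.png

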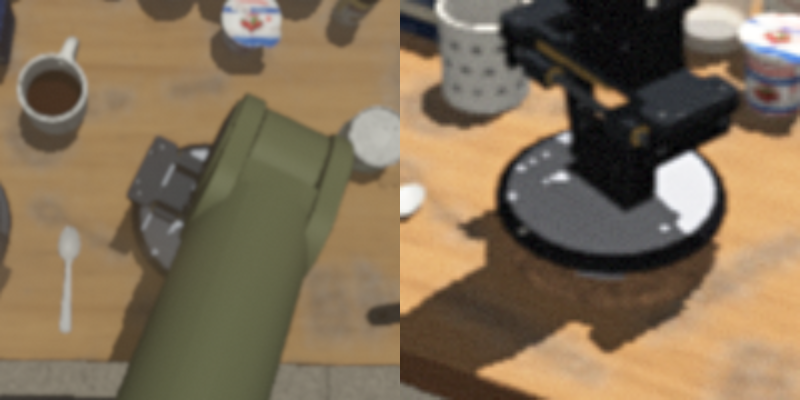

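>>> drive_tool(
  rows=[
    [[0, 0, 0.01, 0, 255], [0, 0, 0.02, 0, 255], [0, 0, 0.03, 0, 255], [0, 0, 0.04, 0, 255], [0, 0, 0.045, 0, 255], [0, 0, 0.05, 0, 255], [0, 0, 0.052, 0, 255], [0, 0, 0.052, 0, 255]],
  ],
)

```text
time: 12.48
position: [0.5044, -0.1741, 0.0627]
tool_rot: [-2.659, -1.673, -0.0]
ft_force: [-3.6, 0.9, 4.8]
grip_width: 0.687
```

```bash
python3 st.py
```

```text
[ 0.50440166 -0.17411735  0.06266184] 1.1230554887711812 [-3.63156188  0.85548997  4.81334913] [0.17018377 0.78593051 0.0118182 ] 0.687291475009009 [-0.28  0.27  0.63  1.95 -0.19  0.98  1.57] tilt [-1.e-04  6.e-04 -1.e+00]
```

Contact is at about +5 N net with the full lid weight on the cork. I'll release slowly, then raise.

>>> drive_tool(
  rows=[
    [[0, 0, 0, 0, 70], [0, 0, 0, 0, 60], [0, 0, 0, 0, 40], [0, 0, 0, 0, 20], [0, 0, 0, 0, 0], [0, 0, 0, 0, 0], [0, 0, 0, 0, 0]],
  ],
  grip_force=10,
)

```text
time: 13.35
position: [0.5044, -0.1741, 0.062]
tool_rot: [2.659, 1.673, 0.0]
ft_force: [-0.3, -0.1, 0.1]
grip_width: 0.994
```

```bash
python3 st.py
```

```text
[ 0.50444849 -0.17408852  0.06197822] 1.1230634955785523 [-0.33194636 -0.09468193  0.14172279] [ 0.01055639 -0.02310474  0.02014722] 0.9938276239413182 [-0.28  0.27  0.63  1.95 -0.19  0.98  1.57] tilt [ 1.e-04  0.e+00 -1.e+00]
```

>>> drive_tool(
  rows=[
    [[0, 0, -0.03, 0, 0], [0, 0, -0.08, 0, 0], [0, 0, -0.15, 0, 0], [0, 0, -0.3, 0, 0], [0, 0, -0.45, 0, 0], [0, 0, -0.6, 0, 0], [0, 0, -0.75, 0, 0], [0, 0, -0.8, 0, 0], [0.15, -0.08, -0.8, 0, 0], [0.3, -0.16, -0.8, 0, 0], [0.45, -0.24, -0.8, 0, 0], [0.6, -0.32, -0.8, 0, 0], [0.75, -0.4, -0.8, 0, 0], [0.9, -0.48, -0.8, 0, 0], [0.9, -0.48, -0.8, 0, 0], [0.9, -0.48, -0.8, 0, 0]],
  ],
)

```text
time: 15.35
position: [0.4914, 0.1309, 0.3018]
tool_rot: [2.659, 1.672, -0.001]
ft_force: [0.0, -0.9, 0.0]
grip_width: 0.997
```

```bash
python3 st.py;python3 - <<'E'
from h import *
a=snap("top","pics/t7.png")["img"];b=snap("scene","pics/s7.png")["img"]
cv2.imwrite("pics/o7.png",np.hstack([cv2.resize(a[180:280,270:370],(400,400),interpolation=2),cv2.resize(b[190:310,240:360],(400,400))]))
E
```

```text
[0.49138431 0.13085177 0.30180721] 1.1227357544869287 [ 0.04240153 -0.93013994  0.03216514] [-0.08805475 -0.02910484 -0.03025777] 0.9966633481656098 [-0.66 -0.02  0.34  1.7   0.01  1.45  0.81] tilt [-3.e-04 -1.e-03 -1.e+00]
```

View pics/o7.png

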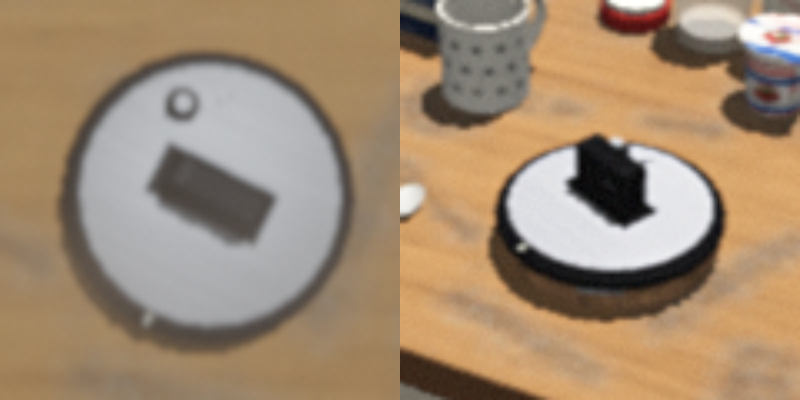

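View pics/t7.png

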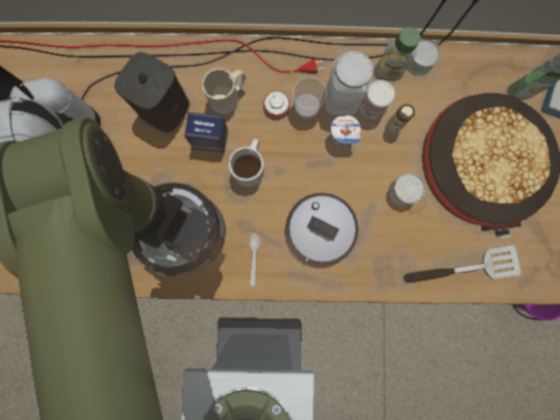

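Run:
```python
from h import *
d=load("pics/t7.png");print(pix2w(d,270+210/4,180+193/4,.043))
print(ctrl.close_job())
```

```text
[ 0.50244932 -0.17346737  0.043     ]
the job is handed in; nothing more can be done
None
```

The lid is off the cooker and standing flat on the cork trivet. I handed the job in at about 15.5 s on the robot's clock; no verdict was reported.

**What I did**
- I took the lid's grip over its two ends and turned it about 0.82 rad anticlockwise. In the picture, its pointer then lined up with the open mark to about 0.02 rad.
- I lifted it straight up. The wrist force was about 3 N, so there was no sign of it catching.
- I carried it level to the trivet, set it down with about 5 N net on the tool, opened the jaws and backed the gripper away.

**Last checks**
- **Position:** the final picture puts the lid's middle at about (0.502, -0.173). I had measured the trivet's middle at about (0.505, -0.174), so it is roughly 3 mm off.
- **Bystanders:** the mug, spoon and tin look unmoved in the top view, judged by eye.
- **Gripper:** it is open and clear above the cooker, touching nothing.

No check failed or disagreed.

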